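# Vent the spectrometer's sample compartment

## Robot

A 7-joint arm with a two-finger parallel gripper is mounted at the origin on the work surface. World frame = base frame: x ahead of the robot, y to its left, z up, the work surface at z = 0. Lengths are in mm, angles in rad, forces in N, time in s.
With the tool pointing down it reaches from about 400 to 925 mm from the base axis. Payload 4.1 kg.
Tool frame: the origin (TCP) lies between the finger pads; the fingertips stand 19 mm ahead of it and the grasp point (between the pads) is the TCP (robot.tip_reach is the distance from the TCP to the fingertips, in mm); y points along the fingers, x is the direction in which the jaws open and shut, and the axes are right-handed (so a half turn about y gives the same grasp; the last joint's range is limited). The gripper opens to 85 mm and grips with 20 to 120 N. Pads are 22 mm wide; open, the fingers measure 114 mm over their backs; the gripper's body (76 mm by 85 mm) begins 54 mm behind the grasp point. The pads swing forward as they close: fully open they stand 13 mm farther back than shut.
Start: joints at [-1.417, 0.398, 0.045, 1.537, -0.019, 1.207, -0.051], TCP at [162.551, 629.379, 250.347] pointing down, gripper open.
Joint ranges: [-2.82, 2.82], [-0.49, 2.23], [-1.37, 1.46], [0, 2.46], [-1.36, 4.5], [0.23, 2], [-2.94, 2.94]. Speed limits (rad/s): [2.57, 2.57, 3.14, 3.14, 3.14, 3.14, 3.14].

## Interface

Orientations are given as a unit quaternion [w, x, y, z].
In Python, from plant import robot gives the robot as it stands.
- The arm moves only by the tool carry_out, never from a script. Its argument "moves" is a list of rows, each a list of 5 numbers: the closure, from 0 (fully open) to 1 (shut), then the shift along the tool's x, y, z in m, then the turn about the tool's y in rad. In form: [[jaw, tx, ty, tz, spin], ...]. A call has 1 to 5 rows; each row shifts and turns the commanded pose from where the row before left it, along the tool's axes as they then stand; what a row does not reach is not made up. A row lasts 1/8 s, in which the tool goes at most 62.5 mm and 10.7 degrees, less where a joint would pass 70% of its speed; a pose out of reach is approached as far as the arm can. A call with a gripper value outside its range is refused whole. The fingers move at their own pace and stop on an object; "force" is the grip in N (left out, the last holds). Time passes only in rows, so rows that do not move let the fingers close. It gives the time, the measured TCP pose, the force and the opening at its end, in the units of the state.
- robot.state(): the state, without advancing time (a new reading comes with each control period).
- robot.snapshot(name): name is "side" or "top"; returns (picture, depth): 480x640x3 uint8, blue, green, red; 480x640 float32, mm along the optical axis (not along the pixel's ray), 0 where there is no reading.
- robot.camera_info(name): a dict with "fx", "fy", "cx", "cy" (pixels), "k1" (the pictures are not rectified: a ray, as slopes to the right and down, at radius r is drawn at 1 + k1 r^2 times it, then the intrinsics apply), "rvec" (rotation vector, rad) and "tvec" (3), from world to camera coordinates, as OpenCV has them. Camera axes: x right, y down, z forward; pixel columns grow to the right and rows downward; lengths in mm; the calibration is good to about 2 mm. A picture is of the moment at which its call begins. camera_info takes no time and is no camera call.
- robot.finish_job(): hands the job in, once; it reports no verdict.
The state is a dict: "t": time; "joints": joint angles; "qd": joint speeds; "tau": joint torques, N m; "tool_pos": TCP position; "tcp_rot": TCP orientation; "force": force on the tool from outside, world axes, zero at the start; "wrist_torque": the same for the moment, N m; "width": opening from 0.0 (shut) to 1.0 (fully open).
Only numpy, scipy, OpenCV 4.12 (cv2) and the standard library are available. Lean on these libraries where they do the work, as an engineer would, in place of code of your own. Each camera call takes 0.05 s, during which the arm holds its last target. There are 200 camera calls.

## Task

On the white bench spectrometer, first shut the light shutter: turn the black knob until its white pointer faces the green dot (not the red one), with the lid still down. Then lift the sprung lid (it has a black bar handle) until the yellow tab on the lid's side is level with the orange index beside it, and finish while still holding the lid there, since it springs shut if let go. Leave the orange index as it is set and do not disturb the other things on the bench.

Things in the scene. Friction and masses are not known exactly. Their poses are not given: they have to be found in the camera images.
- instrument: White bench spectrometer, fixed, 280 x 400 x 120 mm (deck height); origin under the middle, 10 mm in front of its centre in x; its front faces its own -x. Its x runs from -130 to +150, y from -200 to +200. The deck is 120 mm above the bench; a grey rear housing (x 95 to 150, y -40 to 200 in its frame) rises to 190 mm with a pipe stub to 225 mm, and a thin steel arc rail (y 197) rises on the left of the lid to 280 mm.
- knob_grip (a point): Centre of the black shutter knob's grip, on its upright turning axis 28 mm above the deck. The grip is an upright bar 44 long (its own x), 12 wide (its own y), its top 12 mm above this point and its bottom 20 mm below, on a disc 24 mm in radius whose top is 8 mm above the deck. The white pointer is on the end at its own +x, reaching 31 mm from the axis. The axes turn with the knob. It needs about 0.06 N m to turn and stays where it is left.
- knob (a joint): Turn of the knob, rad, positive counterclockwise seen from above; 0 = pointer to the instrument's +x; turns from -1.6 to 1.6.
- green_dot: Flat green dot, 18 mm across, 3.5 mm above the deck at most, fixed about 50 mm from the knob's axis: the shutter is shut when the pointer faces it. Origin at its centre. It lies on either side of the instrument's +x direction from the knob (about 0.95 rad to one side, a little different each time).
- red_dot: The same in red, on the other side: shutter open.
- lid_handle (a point): Middle of the lid's black round bar handle: 12 mm in diameter, 110 mm long along its own y between two end posts, 38 mm clear of the lid's top (bar centre to lid). The handle is 150 mm in front of the hinge line and 49 mm above it when the lid is shut. Axes turn with the lid.
- lid_hinge (a point): Point on the lid's hinge line, at the lid's middle, at deck height. The hinge line is its own y axis; the axes turn with the lid.
- lid (a joint): Opening of the lid, rad: 0 shut, positive = front edge up (turning about +y of the hinge), stop at 1.25. The lid is 180 mm front to back, 220 mm wide, 11 mm thick, about 0.35 kg, and spring and weight press it shut: about 3 N at the handle when shut, rising to some 7 N at 0.9 rad.
- lid_mark (a point): Centre of the yellow tab (10 x 14 x 15 mm) on the lid's left side, 150 mm in front of the hinge line and 6 mm above it when the lid is shut. Axes turn with the lid.
- index_mark (a point): Centre of the orange index block (10 x 22 x 15 mm), on a stiff arm that turns about the same hinge line, 150 mm in front of it, 27 mm further to the left than the lid's tab. Axes turn with its arm. When lid and index have the same angle, tab and block stand side by side.
- index (a joint): Angle at which the index is set, rad, in the same sense as joint lid: lid angle = index angle means lined up. Not to be moved.
- bottle_c (a point): Centre of a clear bottle, 68 mm wide, 170 mm tall, loose, to be left alone.
- jar_c (a point): Centre of an amber jar, 56 mm wide, 70 mm tall, loose, to be left alone.
- vial_c (a point): Centre of a small amber vial, 26 mm wide, 50 mm tall, loose on the instrument's deck behind the knob, to be left alone.
- mouse_c (a point): Centre of a white computer mouse, 100 x 56 x 22 mm, loose, to be left alone.
- screwdriver_grip (a point): Handle of a screwdriver lying on the bench, to be left alone.

How it is judged:
By the outcome, as a careful person would: the job done as asked, in the order asked, and still so for the second after the job is handed in, while the arm keeps its last pose, push and grip.
It also fails if it takes over 48 s, if anything falls off the work surface, if the arm or the gripper's body presses on something with over 40 N, if the wrist force passes 120 N, or if a joint passes its speed limit or range.

## Working session

There is one attempt and no reset: what is moved stays moved. The work goes in short steps, Python scripts to look and compute and a tool call to move; the robot and the scene stay as the last step left them, time stands still between calls to the robot, and variables do not carry over. Pictures are saved under pics/ and viewed, about 8 in all and at most 12, crops included, and the job is handed in when it is done.

Besides the shell and the picture viewer there is one more tool, called after ">>>" as name(argument=value, ...), one argument or row to a line, values as JSON. carry_out: Moves the arm, as the interface text tells. Its arguments: {"type":"object","properties":{"moves":{"type":"array","items":{"type":"array","items":{"type":"number"}}},"force":{"type":"number"}},"required":["moves"]}

```bash
mkdir -p pics; cat > h.py <<'E'
import numpy as np, cv2
from scipy.spatial.transform import Rotation as R
from plant import robot
def cam(n):
    c=robot.camera_info(n); Rm=cv2.Rodrigues(np.array(c["rvec"],float))[0]; t=np.array(c["tvec"],float).ravel()
    K=np.array([[c["fx"],0,c["cx"]],[0,c["fy"],c["cy"]],[0,0,1]]); d=np.array([c["k1"],0,0,0,0],float)
    return K,d,Rm,t
def ray(n,uv):
    K,d,Rm,t=cam(n); p=cv2.undistortPoints(np.array(uv,float).reshape(-1,1,2),K,d).reshape(-1,2)
    v=np.c_[p,np.ones(len(p))]@Rm; return -Rm.T@t, v
def onz(n,uv,z):
    o,v=ray(n,uv); return o+v*((z-o[2])/v[:,2])[:,None]
def deep(n,uv,D):
    o,v=ray(n,uv); return o+v*np.array([[D[int(round(b)),int(round(a))]] for a,b in np.array(uv).reshape(-1,2)])
def proj(n,P):
    K,d,Rm,t=cam(n); return cv2.projectPoints(np.array(P,float).reshape(-1,1,3),cv2.Rodrigues(Rm)[0],t,K,d)[0].reshape(-1,2)
def shot(n,f):
    a,D=robot.snapshot(n); cv2.imwrite(f"pics/{f}.png",a); np.save(f"pics/{f}.npy",D); return a,D
E
python3 - <<'E'
from h import *
for n in("top","side"):
    shot(n,n+"0"); c=cam(n); print(n,-c[2].T@c[3],c[2][2])
print(robot.state())
E
```

```text
top [ 299.23733782   67.95110449 1322.12472588] [ 0.1899234  -0.01627161 -0.98166406]
side [  439.43933338 -1047.20771176  1029.80606217] [ 0.06281454  0.77009166 -0.63483318]
{'t': 0.1, 'joints': array([-1.41700687,  0.39911417,  0.04504752,  1.53774494, -0.01872581,
        1.20694347, -0.05070137]), 'qd': array([-0.00140245, -0.00154132,  0.00038294, -0.00121436,  0.00080953,
       -0.00054957,  0.00047823]), 'tau': array([ 3.27612514e-03, -4.76268768e+01,  1.37017094e+00, -2.54950941e+01,
        1.19592427e-02,  5.04978671e-03, -5.48241772e-06]), 'tool_pos': array([162.40539586, 628.82061789, 249.37408901]), 'tcp_rot': array([-0.5586053 ,  0.559436  ,  0.43253095, -0.43348409]), 'force': array([ 0.16443238,  0.08908268, -0.09774475]), 'wrist_torque': array([ 0.03409262, -0.0091186 , -0.00654301]), 'width': 1.0010553560426245}
```

View pics/top0.png

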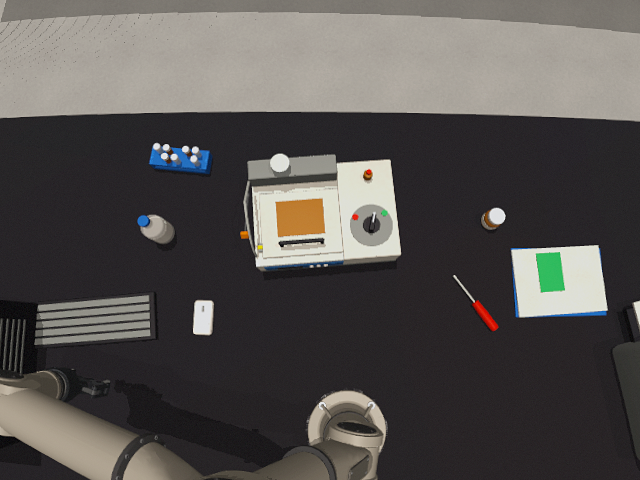

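View pics/side0.png

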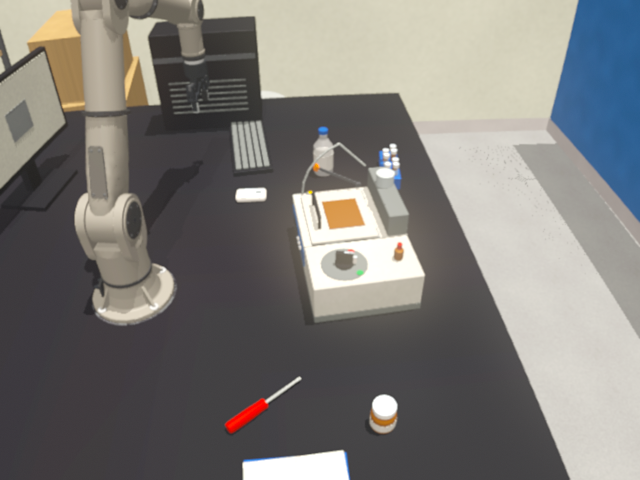

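The top view shows the knob at (372,223), the red dot at (355,217), the green dot at (384,213), the handle bar at (302,242), the yellow tab at (260,248) and the orange index at (244,235). In the side view the knob is at (344,258), the green dot at (360,272) and the orange index at (316,168).

```bash
python3 - <<'E'
from h import *
def blobs(n,lo,hi,box,amin=6):
    a=cv2.imread(f"pics/{n}0.png"); h=cv2.cvtColor(a,cv2.COLOR_BGR2HSV); m=cv2.inRange(h,lo,hi)
    x0,y0,x1,y1=box; k=np.zeros_like(m);k[y0:y1,x0:x1]=m[y0:y1,x0:x1]
    N,_,s,c=cv2.connectedComponentsWithStats(k); return [(c[i],s[i]) for i in range(1,N) if s[i,4]>=amin]
T=(238,150,402,275);S=(290,150,425,315)
for nm,lo,hi in [("green",(50,120,60),(80,255,255)),("red",(0,170,80),(5,255,255)),("yel",(24,130,80),(34,255,255)),("org",(6,200,150),(16,255,255))]:
    for n,b in(("top",T),("side",S)):
        D=np.load(f"pics/{n}0.npy")
        for c,s in blobs(n,lo,hi,b): print(nm,n,c.round(1),s, deep(n,c,D).round(0), onz(n,c,123).round(1))
# instrument deck: white mask at deck height by depth
D=np.load("pics/top0.npy"); vv,uu=np.mgrid[150:280,238:405]; uv=np.c_[uu.ravel(),vv.ravel()]
P=deep("top",uv,D); dk=P[(abs(P[:,2]-120)<5)]
print(len(dk)); r=cv2.minAreaRect(dk[:,:2].astype(np.float32)); print(r, cv2.boxPoints(r))
# knob: dark/white pixels above deck near the knob
a=cv2.imread("pics/top0.png"); b=a[150:280,238:405].reshape(-1,3)
k=(P[:,2]>140)&(uv[:,0]>350)&(uv[:,0]<392)&(uv[:,1]>205)&(uv[:,1]<245)
q=P[k]; print(q.mean(0)); r=cv2.minAreaRect(q[:,:2].astype(np.float32)); print(r)
c=a[195:275,230:400]; cv2.imwrite("pics/c1.png",cv2.resize(c,None,fx=4.5,fy=4.5,interpolation=cv2.INTER_CUBIC))
c=cv2.imread("pics/side0.png")[130:300,285:430]; cv2.imwrite("pics/c2.png",cv2.resize(c,None,fx=3.5,fy=3.5,interpolation=cv2.INTER_CUBIC))
E
```

```text
green top [383.8 212.6] [381 210   6   6  26] [[ 603. -101.  124.]] [[ 603.5 -101.2  123. ]]
green side [359.7 272. ] [358 271   5   3  13] [[ 606. -106.  126.]] [[ 606.3 -102.4  123. ]]
red top [368.3 171.5] [366 170   5   5  16] [[708. -55. 170.]] [[724. -60. 123.]]
red top [354.8 216.6] [352 214   6   6  26] [[592. -20. 123.]] [[591.9 -19.9 123. ]]
yel top [259.8 246.7] [258 245   5   5  20] [[505. 240. 132.]] [[506.4 241.7 123. ]]
yel side [309.6 191.9] [308 191   4   3  11] [[505. 241. 133.]] [[506.  254.7 123. ]]
org top [318. 199.] [315 199   7   1   7] [[638.  83. 138.]] [[642.2  82.7 123. ]]
org top [292.6 201.2] [289 201   7   2   9] [[633. 153. 134.]] [[635.6 153.8 123. ]]
org top [303.8 200.3] [300 200   9   2  10] [[635. 122. 134.]] [[638.3 122.4 123. ]]
org top [279.1 202.2] [276 202   8   2  10] [[630. 190. 134.]] [[632.7 191.4 123. ]]
org top [243.7 234.5] [240 231   8   7  39] [[524. 272. 207.]] [[540.6 287.2 123. ]]
org side [315. 168.] [314 166   4   4   9] [[524. 260. 203.]] [[531.8 385.6 123. ]]
6528
((609.0610961914062, 63.9241943359375), (279.0179138183594, 401.3501281738281), 4.7556328773498535) [[ 453.3952    252.34222 ]
 [ 486.66962  -147.62616 ]
 [ 764.727    -124.493835]
 [ 731.4526    275.47455 ]]
[549.34013899 -54.11275585 245.78456922]
((445.9661865234375, -8.714492797851562), (18.97710418701172, 330.5568542480469), 65.69873046875)
```

View pics/c1.png

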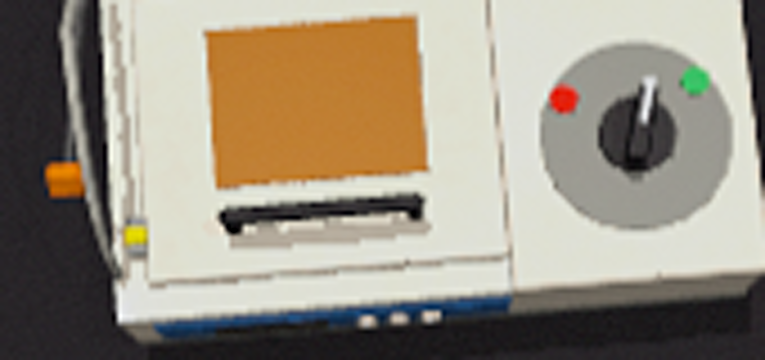

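View pics/c2.png

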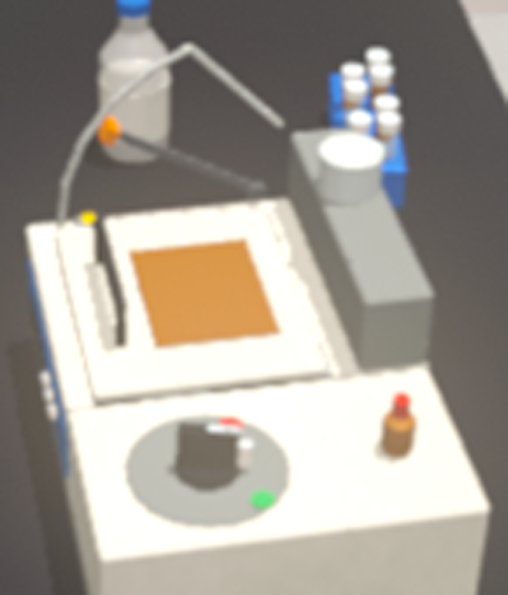

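The crops put the knob's base centre near (371,225), with the pointer on the end toward the green dot's side, between the two dots. The index is at (244,235) and raised, and the lid is shut.

```bash
python3 - <<'E'
from h import *
yaw=np.deg2rad(4.756); ex=np.array([np.cos(yaw),np.sin(yaw),0]); ey=np.array([-ex[1],ex[0],0]); O=np.array([609.06,63.92,0])-10*ex
I=lambda P:np.c_[(P-O)@ex,(P-O)@ey,P[:,2]].round(1)
a=cv2.imread("pics/top0.png").astype(int); g=a.max(2); D=np.load("pics/top0.npy")
# grey disc ellipse
s=a.max(2)-a.min(2); m=((g<185)).astype(np.uint8); box=np.zeros_like(m); box[200:252,345:396]=m[200:252,345:396]
c=max(cv2.findContours(box,cv2.RETR_EXTERNAL,cv2.CHAIN_APPROX_NONE)[0],key=cv2.contourArea); h=cv2.convexHull(c)
e=cv2.fitEllipse(h); print("plate",e); K=onz("top",e[0],121); print(K,I(K))
# black knob disc radius 24 at z 128 + bar
d=np.zeros_like(m); d[205:245,355:390]=(g[205:245,355:390]<60); c=max(cv2.findContours(d,cv2.RETR_EXTERNAL,cv2.CHAIN_APPROX_NONE)[0],key=cv2.contourArea)
mm=cv2.moments(c); p=(mm["m10"]/mm["m00"],mm["m01"]/mm["m00"]); print("black",p,I(onz("top",p,135)))
G=onz("top",(383.8,212.6),123); Rd=onz("top",(354.8,216.6),123)
for P in(G,Rd): v=I(P)-I(K); print("dot",I(P),np.hypot(*v[0,:2]),np.arctan2(v[0,1],v[0,0]))
# bright pointer pixels inside the disc
w=np.zeros_like(m); w[208:228,366:381]=(g[208:228,366:381]>190); 
ys,xs=np.nonzero(w); print("white px",list(zip(xs,ys)))
W=onz("top",np.c_[xs,ys],160); v=I(W)-I(K); print(v[:,:2].mean(0),np.arctan2(v[:,1],v[:,0]).mean().round(3), v[:,:2].tolist())
# triangulate
def tri(a,b):
    o1,v1=ray("top",a);o2,v2=ray("side",b);v1=v1[0]/np.linalg.norm(v1);v2=v2[0]/np.linalg.norm(v2)
    t=np.linalg.lstsq(np.c_[v1,-v2],o2-o1,rcond=None)[0]; p,q=o1+t[0]*v1,o2+t[1]*v2; return (p+q)/2,np.linalg.norm(p-q)
for n,x,y in(("tab",(259.8,246.7),(309.6,191.9)),("idx",(243.7,234.5),(315,168))):
    P,gp=tri(x,y); print(n,P,gp,I(P[None]))
# handle bar
b=np.zeros_like(m); b[236:250,275:328]=(g[236:250,275:328]<70); ys,xs=np.nonzero(b); q=np.c_[xs,ys]; r=cv2.minAreaRect(q.astype(np.float32)); print("bar",r, onz("top",r[0],169),I(onz("top",r[0],169)))
print(R.from_quat(np.roll(robot.state()["tcp_rot"],-1)).as_matrix().round(3))
E
```

```text
plate ((370.9339599609375, 224.96319580078125), (41.13682174682617, 43.025089263916016), 108.2785873413086)
[[568.55960616 -64.54586388 121.        ]] [[ -41.  -124.7  121. ]]
black (368.21088435374145, 224.91326530612244) [[ -43.3 -115.4  135. ]]
dot [[  -9.1 -164.   123. ]] 50.61719075571065 -0.8889589285677142
dot [[-14.1 -82.  123. ]] 50.466820783560365 1.0086263481973958
white px [(np.int64(373), np.int64(212)), (np.int64(374), np.int64(212)), (np.int64(375), np.int64(212)), (np.int64(373), np.int64(213)), (np.int64(374), np.int64(213)), (np.int64(375), np.int64(213)), (np.int64(374), np.int64(214)), (np.int64(374), np.int64(215)), (np.int64(373), np.int64(216)), (np.int64(374), np.int64(216)), (np.int64(373), np.int64(217)), (np.int64(374), np.int64(217)), (np.int64(373), np.int64(218)), (np.int64(373), np.int64(219)), (np.int64(373), np.int64(220)), (np.int64(373), np.int64(221))]
[17.1     -4.89375] -0.305 [[26.9, -4.200000000000003], [26.7, -6.8999999999999915], [26.5, -9.600000000000009], [24.1, -3.8999999999999915], [23.9, -6.6000000000000085], [23.7, -9.299999999999997], [21.2, -6.299999999999997], [18.4, -6.1000000000000085], [15.8, -3.0999999999999943], [15.600000000000001, -5.799999999999997], [13.100000000000001, -2.799999999999997], [12.899999999999999, -5.499999999999986], [10.3, -2.5], [7.600000000000001, -2.200000000000003], [4.799999999999997, -1.8999999999999915], [2.1000000000000014, -1.5999999999999943]]
tab [504.92677518 240.25507647 133.01700845] 0.43718117826059877 [[-79.2 184.4 133. ]]
idx [525.38694767 274.17360205 193.75542975] 1.6557582992706785 [[-56.  216.5 193.8]]
bar ((301.0470275878906, 242.11175537109375), (4.985272407531738, 44.25387954711914), 85.60128784179688) [[510.98972147 126.3948459  169.        ]] [[-82.6  70.4 169. ]]
[[ 0.25  -0.    -0.968]
 [ 0.968 -0.002  0.25 ]
 [-0.002 -1.    -0.   ]]
```

>>> carry_out(
  moves=[
    [0, -0.04, -0.005, -0.04, 0],
    [0, -0.04, -0.005, -0.04, 0],
    [0, -0.04, 0, -0.04, 0],
    [0, -0.04, 0, -0.04, 0],
    [0, -0.04, 0, -0.04, 0],
  ],
)

```text
t: 0.72
tool_pos: [306.9, 383.7, 260.1]
tcp_rot: [-0.559, 0.559, 0.433, -0.433]
force: [1.6, -0.6, 0.5]
width: 0.998
```

>>> carry_out(
  moves=[
    [0, -0.04, 0, -0.04, 0],
    [0, -0.04, 0, -0.04, 0],
    [0, -0.04, 0, -0.04, 0],
    [0, -0.04, 0, -0.04, 0],
    [0, -0.04, 0, -0.04, 0],
  ],
)

```text
t: 1.35
tool_pos: [450.3, 140.4, 260.2]
tcp_rot: [0.559, -0.559, -0.433, 0.433]
force: [1.3, 0.5, -0.2]
width: 1.002
```

>>> carry_out(
  moves=[
    [0, -0.04, 0, -0.04, 0],
    [0, -0.04, 0, -0.04, 0],
    [0, -0.04, 0, -0.04, 0],
    [0, -0.0488, 0, -0.0457, 0],
    [0, 0, 0, 0, -0.066],
  ],
)

```text
t: 1.98
tool_pos: [566.6, -65.4, 260.0]
tcp_rot: [-0.545, 0.547, 0.448, -0.45]
force: [-0.0, 0.3, 0.2]
width: 1.003
```

```bash
python3 - <<'E'
from h import *
s=robot.state(); print(s["tool_pos"],s["joints"].round(2)); shot("top","top1"); shot("side","side1")
a=cv2.imread("pics/top1.png")[190:270,320:420]; b=cv2.imread("pics/side1.png")[215:295,295:395]
b=cv2.resize(b,(400,320),interpolation=cv2.INTER_CUBIC); a=cv2.resize(a,(400,320),interpolation=cv2.INTER_CUBIC); cv2.imwrite("pics/c3.png",np.hstack([a,b]))
E
```

```text
[566.60595001 -65.43271766 259.98747507] [-0.45  0.29  0.6   1.73 -0.17  1.17  1.58]
```

View pics/c3.png

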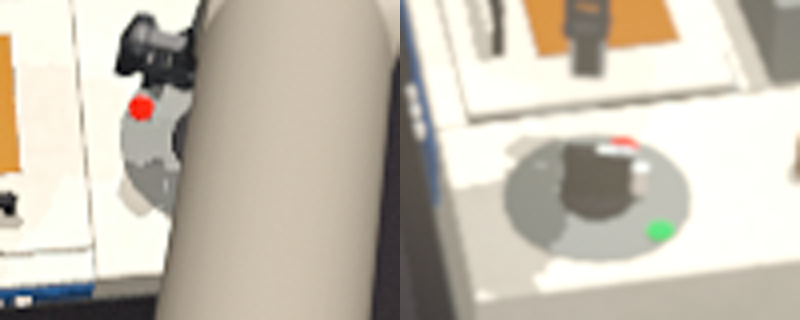

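The left half (top view) has the arm hiding the knob. In the right half (side view) the knob is clear below the gripper, with the pointer at (640,170) and the green dot at (660,230), unchanged.

>>> carry_out(
  moves=[
    [0, 0.0012, 0.04, -0.0018, 0],
    [0, 0, 0.04, 0, 0],
    [0, 0, 0.02, 0, 0],
    [0, 0, 0.008, 0, 0],
    [0, 0, 0, 0, 0],
  ],
  force=40,
)

```text
t: 2.7
tool_pos: [567.9, -57.4, 152.3]
tcp_rot: [0.544, -0.544, -0.451, 0.451]
force: [0.3, -0.8, -0.3]
width: 1.002
```

>>> carry_out(
  moves=[
    [0.5, 0, 0, 0, 0],
    [0.75, 0, 0, 0, 0],
    [0.8, 0, 0, 0, 0],
    [0.85, 0, 0, 0, 0],
    [0.9, 0, 0, 0, 0],
  ],
)

```text
t: 3.32
tool_pos: [567.0, -64.7, 153.3]
tcp_rot: [-0.543, 0.547, 0.448, -0.452]
force: [-3.8, -9.4, 4.9]
width: 0.132
```

>>> carry_out(
  moves=[
    [0.95, 0, 0, 0, 0],
    [1, 0, 0, 0, 0],
    [1, 0, 0, 0, 0],
  ],
)

```text
t: 3.7
tool_pos: [567.0, -64.7, 153.3]
tcp_rot: [-0.543, 0.547, 0.448, -0.452]
force: [-3.1, -9.5, 4.9]
width: 0.132
```

>>> carry_out(
  moves=[
    [1, -0.006, 0, 0, 0],
    [1, 0, 0, 0, 0],
  ],
)

```text
t: 3.95
tool_pos: [567.0, -65.0, 153.3]
tcp_rot: [-0.545, 0.545, 0.451, -0.451]
force: [-1.5, -1.3, 6.2]
width: 0.13
```

```bash
python3 - <<'E'
from h import *
s=robot.state(); print({k:np.round(s[k],3) for k in s}); 
shot("side","side2")
b=cv2.imread("pics/side2.png")[205:305,285:410]
cv2.imwrite("pics/c4.png",cv2.resize(b,None,fx=4,fy=4,interpolation=cv2.INTER_CUBIC))
E
```

```text
{'t': np.float64(3.95), 'joints': array([-0.402,  0.401,  0.559,  1.848, -0.255,  0.963,  1.651]), 'qd': array([-0.003,  0.001, -0.002,  0.   ,  0.011,  0.001, -0.004]), 'tau': array([ -0.558, -36.106,   4.992, -20.621,  -0.392,  -0.548,   0.084]), 'tool_pos': array([567.006, -64.993, 153.307]), 'tcp_rot': array([-0.545,  0.545,  0.451, -0.451]), 'force': array([-1.488, -1.316,  6.188]), 'wrist_torque': array([-0.175,  0.394, -0.078]), 'width': np.float64(0.13)}
```

View pics/c4.png

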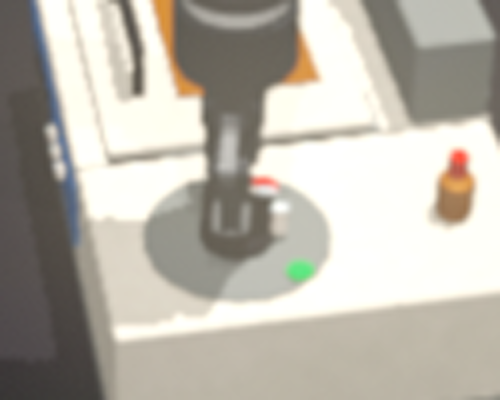

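The gripper straddles the grip bar, centred on the knob, with the pointer at (280,218) and the green dot at (300,270). I'll now turn it clockwise by 0.62 rad.

>>> carry_out(
  moves=[
    [1, 0, 0, 0, 0.155],
    [1, 0, 0, 0, 0.155],
    [1, 0, 0, 0, 0.155],
    [1, 0, 0, 0, 0.155],
    [1, 0, 0, 0, 0],
  ],
)

```text
t: 4.62
tool_pos: [568.0, -63.2, 153.3]
tcp_rot: [-0.656, 0.656, 0.264, -0.263]
force: [-0.1, 1.0, 5.7]
width: 0.133
```

```bash
python3 - <<'E'
from h import *
s=robot.state(); M=R.from_quat(np.roll(s["tcp_rot"],-1)).as_matrix(); print(s["tool_pos"],s["joints"].round(2),s["force"],s["wrist_torque"],s["width"]); print("knob",np.arctan2(M[1,0],M[0,0])-np.pi/2-0.083, M[:,1])
a,_=shot("side","side3")
b=a[205:305,285:410]
cv2.imwrite("pics/c5.png",cv2.resize(b,None,fx=4,fy=4,interpolation=cv2.INTER_CUBIC))
E
```

```text
[567.97280057 -63.21818639 153.29520604] [-0.51  0.44  0.7   1.85 -0.34  0.98  1.1 ] [-0.07152685  1.04622974  5.73042898] [0.34225584 0.04729476 0.01153731] 0.13343905330621358
knob -0.8894232488415679 [ 2.08600336e-03  7.43023250e-04 -9.99997548e-01]
```

View pics/c5.png

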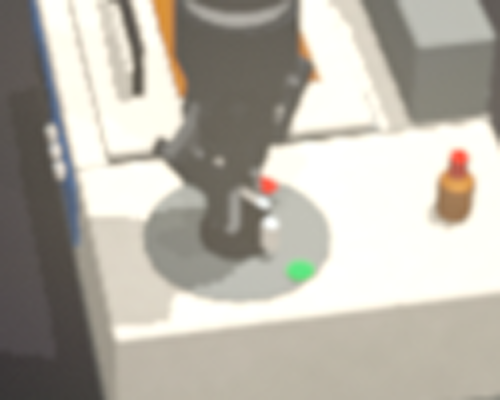

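>>> carry_out(
  moves=[
    [0.6, 0, 0, 0, 0],
    [0.2, 0, 0, 0, 0],
    [0, 0, 0, 0, 0],
    [0, 0, 0, 0, 0],
    [0, 0, -0.03, 0, 0],
  ],
)

```text
t: 5.3
tool_pos: [565.0, -63.6, 180.5]
tcp_rot: [0.657, -0.655, -0.262, 0.265]
force: [0.5, -0.2, 0.6]
width: 0.999
```

>>> carry_out(
  moves=[
    [0, 0, -0.045, 0, 0],
    [0, 0, -0.03, 0, 0],
    [0, 0.0225, 0, 0.044, 0],
    [0, 0.0225, 0, 0.044, 0],
    [0, 0.0225, 0, 0.044, 0.17],
  ],
)

```text
t: 5.92
tool_pos: [523.7, 79.2, 257.5]
tcp_rot: [0.677, -0.676, -0.205, 0.205]
force: [0.8, -0.4, -0.5]
width: 0.997
```

```bash
python3 - <<'E'
from h import *
s=robot.state(); M=R.from_quat(np.roll(s["tcp_rot"],-1)).as_matrix(); print(s["tool_pos"],s["joints"].round(2),s["force"],s["width"],np.arctan2(M[1,0],M[0,0]), M[:,1])
a,_=shot("side","side4"); t,_=shot("top","top4")
f=lambda b:cv2.resize(b,(400,400),interpolation=cv2.INTER_CUBIC)
cv2.imwrite("pics/c6.png",np.hstack([f(a[215:295,305:385]),f(t[190:260,336:406])]))
E
```

```text
[523.73612468  79.2011908  257.46326123] [-0.87  0.23  0.75  1.83 -0.17  1.15  0.53] [ 0.78866416 -0.41334049 -0.5039986 ] 0.996907521692493 0.5888691520847924 [ 4.96719288e-04  7.62167452e-04 -9.99999586e-01]
```

View pics/c6.png

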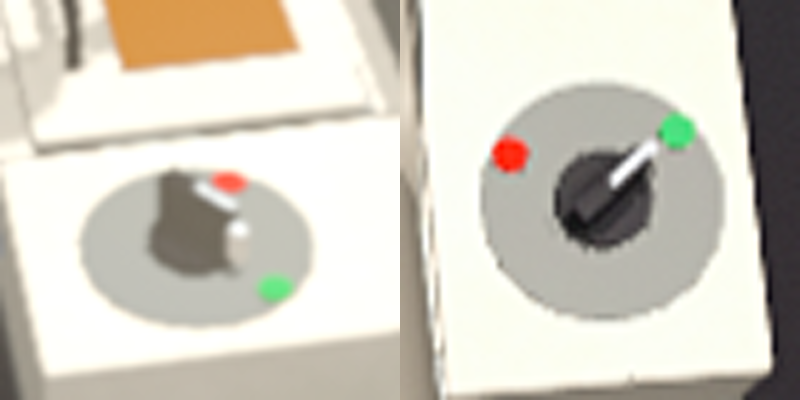

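Knob check: in the top half the pointer runs from (575,220) to (655,145), straight at the green dot at (677,131). The shutter is shut, the lid is still down and the vial was not touched.

>>> carry_out(
  moves=[
    [0, 0.0156, 0, 0.0463, 0],
    [0, 0, 0, 0, 0.17],
    [0, 0, 0, 0, 0.17],
    [0, 0, 0, 0, 0.166],
    [0, 0, 0, 0, 0],
  ],
)

```text
t: 6.65
tool_pos: [511.4, 124.4, 257.3]
tcp_rot: [-0.706, 0.707, 0.032, -0.032]
force: [-0.2, -0.3, -0.3]
width: 0.996
```

```bash
python3 - <<'E'
from h import *
s=robot.state(); M=R.from_quat(np.roll(s["tcp_rot"],-1)).as_matrix(); print(s["tool_pos"],s["joints"].round(2),s["width"],np.arctan2(M[1,0],M[0,0]), M[:,1])
# handle in the side view: dark bar, from first picture
a=cv2.imread("pics/side0.png"); g=a.max(2); m=np.zeros_like(g); m[185:235,308:325]=(g[185:235,308:325]<70)*255
c=max(cv2.findContours(m,cv2.RETR_EXTERNAL,cv2.CHAIN_APPROX_NONE)[0],key=cv2.contourArea); r=cv2.minAreaRect(c); print(r,onz("side",r[0],165))
E
```

```text
[511.39309287 124.43051832 257.26266689] [-1.01  0.23  0.82  1.84 -0.18  1.15 -0.05] 0.9955053850036973 0.08976903879379267 [ 8.05219837e-05 -3.99320593e-04 -9.99999917e-01]Traceback (most recent call last):
  File "<stdin>", line 5, in <module>
ValueError: max() iterable argument is empty
```

>>> carry_out(
  moves=[
    [0, 0, 0.045, 0, 0],
    [0, 0, 0.03, 0, 0],
    [0, 0, 0.013, 0, 0],
    [0, 0, 0, 0, 0],
  ],
  force=40,
)

```text
t: 7.15
tool_pos: [511.2, 124.7, 169.0]
tcp_rot: [-0.706, 0.707, 0.031, -0.032]
force: [-0.9, -0.6, -0.1]
width: 1.0
```

>>> carry_out(
  moves=[
    [0.6, 0, 0, 0, 0],
    [0.75, 0, 0, 0, 0],
    [0.85, 0, 0, 0, 0],
    [1, 0, 0, 0, 0],
    [1, 0, 0, 0, 0],
  ],
)

```text
t: 7.78
tool_pos: [514.4, 125.4, 170.2]
tcp_rot: [0.707, -0.706, -0.034, 0.028]
force: [6.9, 0.7, -4.1]
width: 0.124
```

>>> carry_out(
  moves=[
    [1, 0, 0, 0, 0],
  ],
)

```text
t: 7.9
tool_pos: [514.4, 125.5, 170.2]
tcp_rot: [0.707, -0.706, -0.034, 0.028]
force: [7.4, 1.1, -3.5]
width: 0.123
```

>>> carry_out(
  moves=[
    [1, 0.0103, -0.0183, 0, 0],
    [1, 0.0095, -0.0173, 0, 0],
    [1, 0.0116, -0.0159, 0, 0],
    [1, 0.0135, -0.0144, 0, 0],
    [1, 0, 0, 0, 0],
  ],
)

```text
t: 8.52
tool_pos: [551.9, 128.6, 234.3]
tcp_rot: [-0.706, 0.707, 0.027, -0.035]
force: [-9.2, -0.5, 0.2]
width: 0.12
```

```bash
cat > chk.py <<'E'
from h import *
import sys; k=sys.argv[1]
s=robot.state(); p=s["tool_pos"]; print(p,s["force"],s["wrist_torque"],s["width"],s["joints"].round(2))
yaw=.083; ex=np.array([np.cos(yaw),np.sin(yaw),0]); ey=np.array([-ex[1],ex[0],0]); O=np.array([599.1,63.1,0])
H=70.5
th=lambda x,z,h:np.arctan2(z-120,-(x-H))-np.arctan2(h,150)
print("lid by tcp",th((p-O)@ex,p[2],49))
for n,b in(("top",(225,190,290,275)),("side",(290,140,345,230))):
    a,D=shot(n,n+k); hv=cv2.cvtColor(a,cv2.COLOR_BGR2HSV)
    for nm,lo,hi in(("yel",(24,130,80),(34,255,255)),("org",(6,200,110),(16,255,255))):
        m=cv2.inRange(hv,lo,hi); q=np.zeros_like(m); x0,y0,x1,y1=b; q[y0:y1,x0:x1]=m[y0:y1,x0:x1]
        N,_,st,c=cv2.connectedComponentsWithStats(q)
        for i in range(1,N):
            if st[i,4]<5 : continue
            # intersect the pixel ray with the known y plane of the mark
            o,v=ray(n,c[i]); Y=185.0 if nm=="yel" else 212.0
            t=(Y-(o-O)@ey)/(v[0]@ey); w=o+t*v[0]; d=deep(n,c[i],D)[0]
            print(nm,n,c[i].round(1),st[i],"yplane",((w-O)@ex).round(1),w[2].round(1),"depth",((d-O)@ex).round(1),((d-O)@ey).round(1),d[2].round(1),"th",th((d-O)@ex,d[2],13.5).round(3))
f=lambda n,x,y:cv2.resize(cv2.imread(f"pics/{n}{k}.png")[y:y+60,x:x+60],(400,400),interpolation=cv2.INTER_CUBIC)
cv2.imwrite(f"pics/d{k}.png",np.hstack([f("top",228,205),f("side",290,140)]))
E
python3 chk.py 5
```

```text
[551.93681831 128.57152497 234.27749826] [-9.19304472 -0.54194765  0.1734085 ] [-0.15539928  2.10170061 -0.04374115] 0.12006567441585973 [-0.92  0.35  0.79  1.77 -0.27  1.15  0.04]
lid by tcp 0.4793989135657247
yel top [255.3 234.2] [253 233   6   4  20] yplane -58.8 203.3 depth -58.3 185.4 200.7 th 0.47
org top [243.3 235. ] [240 231   9   8  22] yplane -63.5 227.0 depth -58.3 216.0 202.9 th 0.482
```

View pics/d5.png

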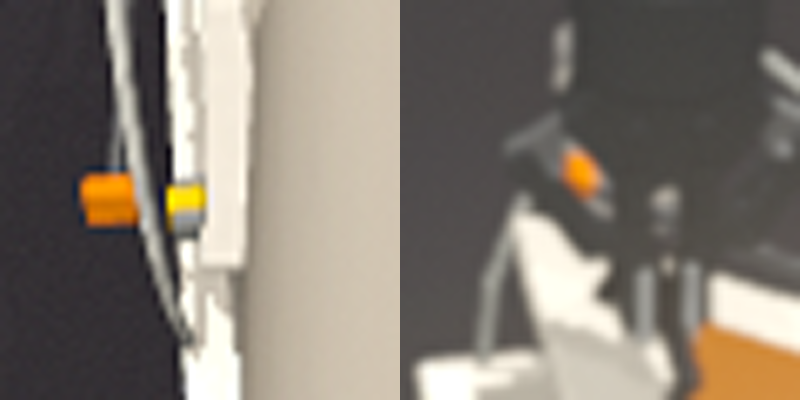

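The lid is lifted. In the left half (top view) the orange index spans rows 178–225 of the crop and the yellow tab rows 183–235, so they nearly line up, with the index slightly higher. In the side view the gripper hides the tab. I'll refine with edge profiles.

```bash
cat > edge.py <<'E'
from h import *
import sys
from scipy.optimize import brentq
k=sys.argv[1]; yaw=.083; ex=np.array([np.cos(yaw),np.sin(yaw),0]); ey=np.array([-ex[1],ex[0],0]); O=np.array([599.1,63.1,0]); H=70.5
a=cv2.imread(f"pics/top{k}.png").astype(float)
def ang(uv,lx,lz,y):   # lid angle whose edge point (lx,lz) in plane y lies on the pixel's row
    f=lambda t:proj("top",O+ex*(H+lx*np.cos(t)+lz*np.sin(t))+ey*y+np.array([0,0,120-lx*np.sin(t)+lz*np.cos(t)]))[0]-np.array(uv)
    return brentq(lambda t:f(t)[1],0.1,1.0),f
def cross(p,lv,up):    # first sub-pixel crossing
    for i in range(len(p)-1):
        if (p[i]-lv)*(p[i+1]-lv)<=0 and (p[i+1]>p[i])==up: return i+(lv-p[i])/(p[i+1]-p[i])
for nm,cols,Y in(("org",range(241,247),212),("yel",range(254,258),185)):
    for u in cols:
        r0=226; col=a[r0:246,u]
        s=col[:,2]-col[:,0]                 # red minus blue: high on the mark only
        print(nm,u,"R-B",s.astype(int).tolist(),"R",col[:,2].astype(int).tolist())
        pk=int(s.argmax()); t=cross(s,s.max()/2,True)
        if t: 
            th,f=ang((u,r0+t),-145,13.5,Y); yy=Y-f(th)[0]*0; print("   top edge",round(r0+t,2),"th",round(th,3))
E
python3 edge.py 5
```

```text
org 241 R-B [2, -3, 0, 1, -14, 147, 244, 255, 233, 200, 200, 203, 116, -8, -3, 0, 0, 1, -2, 0] R [54, 51, 50, 51, 38, 180, 244, 255, 233, 200, 200, 203, 157, 46, 51, 51, 50, 53, 48, 50]
   top edge 230.88 th 0.526
org 242 R-B [-1, 0, 1, -2, -14, 168, 251, 255, 238, 209, 213, 219, 140, -10, 0, -1, 1, -2, 1, -2] R [54, 50, 53, 49, 37, 196, 251, 255, 238, 209, 213, 219, 174, 43, 52, 51, 51, 48, 54, 51]
   top edge 230.78 th 0.529
org 243 R-B [0, -1, -1, -3, -17, 163, 249, 255, 236, 207, 211, 217, 143, -12, -3, 1, -2, 0, 0, 2] R [48, 46, 49, 46, 35, 194, 249, 255, 236, 207, 211, 217, 172, 42, 49, 53, 51, 53, 51, 53]
   top edge 230.8 th 0.528
org 244 R-B [0, 1, 2, 1, -14, 190, 255, 255, 237, 207, 210, 217, 141, -11, -5, -1, 0, 0, 1, 0] R [72, 80, 80, 88, 75, 222, 255, 255, 237, 207, 210, 217, 172, 40, 50, 53, 51, 51, 51, 53]
   top edge 230.69 th 0.531
org 245 R-B [4, 4, 4, 0, -14, 169, 255, 255, 236, 207, 211, 204, 111, -13, -3, -1, 1, 1, -2, 0] R [117, 121, 121, 121, 102, 231, 255, 255, 236, 207, 211, 204, 151, 43, 50, 48, 52, 52, 50, 50]
   top edge 230.77 th 0.529
org 246 R-B [5, -1,
[... 383 characters left out ...]
58]
   top edge 232.64 th 0.461
yel 255 R-B [13, 13, 12, 12, 9, 14, 29, 173, 255, 255, 113, 5, 3, 6, 6, 19, 18, 14, 26, 26] R [255, 255, 255, 255, 255, 228, 172, 241, 255, 255, 219, 159, 145, 119, 104, 215, 255, 255, 235, 199]
   top edge 232.68 th 0.46
yel 256 R-B [22, 13, 13, 12, 12, 12, 46, 193, 255, 255, 94, -4, 6, 7, 6, 20, 11, 11, 13, 23] R [243, 255, 255, 255, 255, 223, 181, 244, 255, 255, 215, 157, 144, 116, 103, 232, 255, 255, 255, 235]
   top edge 232.55 th 0.464
yel 257 R-B [24, 23, 23, 23, 22, 11, 66, 247, 255, 255, 89, -2, 5, 4, 3, 22, 24, 24, 24, 24] R [204, 210, 210, 210, 209, 181, 191, 247, 255, 255, 211, 155, 137, 104, 96, 182, 210, 207, 211, 206]
   top edge 232.34 th 0.469
```

The edge profiles give the lid at about 0.463 rad by its tab and the index at about 0.529. The lid needs about 0.065 rad more.

>>> carry_out(
  moves=[
    [1, 0.003, -0.005, 0, 0],
    [1, 0.003, -0.005, 0, 0],
    [1, 0, 0, 0, 0],
    [1, 0, 0, 0, 0],
  ],
)

```text
t: 9.12
tool_pos: [561.9, 129.4, 244.4]
tcp_rot: [-0.706, 0.707, 0.031, -0.031]
force: [1.6, -1.6, -13.0]
width: 0.121
```

```bash
python3 chk.py 6; python3 edge.py 6
```

```text
[561.92183192 129.41528999 244.41149535] [  1.64867919  -1.64242307 -12.99321069] [-0.10804494 -0.1588673  -0.04875192] 0.12133353510114697 [-0.92  0.36  0.79  1.74 -0.27  1.16  0.04]
lid by tcp 0.5680723443614458
yel top [254.2 231.1] [252 230   6   4  18] yplane -54.0 220.0 depth -52.5 186.0 213.1 th 0.558
org top [243.5 235. ] [240 231   9   8  21] yplane -63.0 224.6 depth -59.7 214.6 209.2 th 0.511
org 241 R-B [-1, 1, 1, -3, -15, 145, 246, 255, 234, 202, 202, 199, 119, -7, -2, -1, -1, 0, -1, 2] R [50, 53, 51, 50, 41, 182, 246, 255, 234, 202, 202, 204, 159, 45, 50, 50, 54, 52, 52, 53]
   top edge 230.89 th 0.526
org 242 R-B [0, 0, 1, -4, -14, 167, 253, 255, 239, 209, 216, 220, 143, -12, -1, -1, 2, -1, 1, 1] R [52, 51, 50, 48, 39, 199, 253, 255, 239, 209, 216, 220, 175, 43, 51, 50, 51, 53, 53, 53]
   top edge 230.78 th 0.528
org 243 R-B [0, -1, -3, -3, -16, 165, 250, 255, 238, 209, 212, 218, 143, -15, -3, 0, 0, 0, 0, 0] R [48, 49, 48, 46, 36, 195, 250, 255, 238, 209, 212, 218, 173, 39, 51, 52, 53, 53, 53, 52]
   top edge 230.79 th 0.528
org 244 R-B [0, 3, 2, -2, -14, 188, 255, 255,
[... 793 characters left out ...]
]
   top edge 229.19 th 0.546
yel 255 R-B [9, 17, 2, 127, 255, 255, 207, 38, 1, 6, 5, 16, 23, 13, 13, 13, 14, 14, 25, 25] R [255, 247, 189, 229, 255, 255, 237, 172, 147, 128, 115, 176, 246, 255, 255, 255, 255, 255, 236, 200]
   top edge 229.0 th 0.551
yel 256 R-B [21, 17, 3, 137, 255, 255, 159, 20, 3, 6, 7, 17, 21, 11, 11, 9, 10, 9, 12, 22] R [246, 247, 188, 233, 255, 255, 233, 162, 140, 119, 109, 178, 247, 255, 255, 255, 255, 255, 255, 236]
   top edge 228.93 th 0.553
yel 257 R-B [24, 18, 4, 117, 237, 232, 144, 17, 13, 20, 25, 25, 24, 25, 24, 24, 24, 25, 24, 24] R [191, 185, 153, 212, 237, 232, 197, 144, 169, 185, 212, 228, 235, 246, 230, 201, 205, 213, 214, 208]
   top edge 229.01 th 0.551
```

View pics/d6.png

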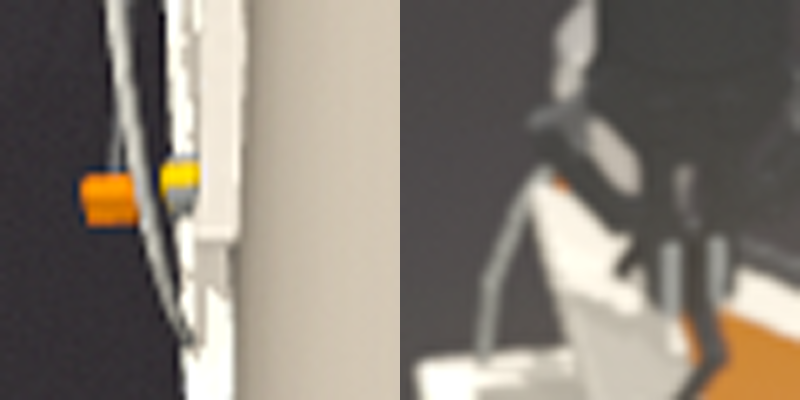

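The lid overshot slightly: the tab's top edge gives 0.550 rad and the index 0.529, and the middle and lower edges agree. I'll lower it by about 0.02 rad.

>>> carry_out(
  moves=[
    [1, -0.001, 0.0035, 0, 0],
    [1, 0, 0, 0, 0],
    [1, 0, 0, 0, 0],
  ],
)

```text
t: 9.6
tool_pos: [559.5, 129.2, 242.2]
tcp_rot: [0.707, -0.706, -0.03, 0.032]
force: [-5.2, -1.4, -3.9]
width: 0.122
```

```bash
python3 chk.py 7; python3 edge.py 7|grep -A1 yel
```

```text
[559.5450578  129.19308895 242.15892695] [-5.18113567 -1.42789487 -3.87089723] [-0.26524519  1.29725746 -0.04959452] 0.1216738067077039 [-0.92  0.36  0.79  1.75 -0.27  1.16  0.04]
lid by tcp 0.5476989794111776
yel top [254.9 231.7] [253 230   5   4  14] yplane -53.2 207.8 depth -54.4 184.3 213.1 th 0.551
org top [241.7 234.3] [240 231   5   8  14] yplane -66.4 250.3 depth -57.7 218.8 210.3 th 0.524
org top [246.8 236. ] [246 235   3   3   6] yplane -55.1 171.9 depth -61.2 207.4 200.7 th 0.46
yel 254 R-B [13, 11, 19, 2, 135, 255, 255, 211, 38, 9, 16, 10, 11, 16, 17, 15, 11, 10, 6, 3] R [255, 255, 246, 186, 234, 255, 255, 239, 175, 153, 135, 118, 135, 170, 181, 149, 113, 95, 81, 59]
   top edge 229.94 th 0.529
yel 255 R-B [11, 9, 18, 1, 134, 255, 255, 158, 16, 3, 6, 7, 17, 21, 11, 13, 14, 13, 25, 25] R [255, 255, 248, 190, 234, 255, 255, 232, 161, 144, 123, 114, 179, 247, 255, 255, 255, 255, 236, 200]
   top edge 229.95 th 0.528
yel 256 R-B [22, 8, 16, -1, 134, 255, 255, 141, 14, 6, 7, 6, 17, 20, 8, 9, 9, 10, 11, 23] R [246, 255, 239, 171, 233, 255, 255, 222, 158, 142, 118, 109, 180, 249, 255, 255, 255, 255, 255, 237]
   top edge 229.95 th 0.528
yel 257 R-B [25, 23, 16, 31, 178, 255, 255, 145, 17, 7, 19, 21, 23, 23, 25, 23, 25, 24, 24, 25] R [186, 194, 180, 174, 240, 255, 255, 219, 154, 148, 168, 182, 198, 215, 226, 214, 207, 212, 214, 208]
   top edge 229.66 th 0.535
```

>>> carry_out(
  moves=[
    [1, 0, 0, 0, 0],
    [1, 0, 0, 0, 0],
    [1, 0, 0, 0, 0],
    [1, 0, 0, 0, 0],
    [1, 0, 0, 0, 0],
  ],
)

```text
t: 10.32
tool_pos: [559.6, 129.2, 242.2]
tcp_rot: [0.707, -0.706, -0.03, 0.032]
force: [-5.2, -1.7, -2.7]
width: 0.121
```

```bash
python3 chk.py 8|head -2; python3 edge.py 8|grep edge
```

```text
[559.59879877 129.21988245 242.20326798] [-5.19975605 -1.7400641  -2.73148082] [-0.30165073  1.31244111 -0.03341037] 0.12113573433811115 [-0.92  0.36  0.79  1.75 -0.27  1.16  0.04]
lid by tcp 0.5481420553854381
   top edge 230.89 th 0.526
   top edge 230.76 th 0.529
   top edge 230.8 th 0.528
   top edge 230.69 th 0.531
   top edge 230.77 th 0.529
   top edge 230.63 th 0.532
   top edge 229.94 th 0.529
   top edge 229.95 th 0.528
   top edge 229.96 th 0.528
   top edge 229.65 th 0.535
```

View pics/top8.png

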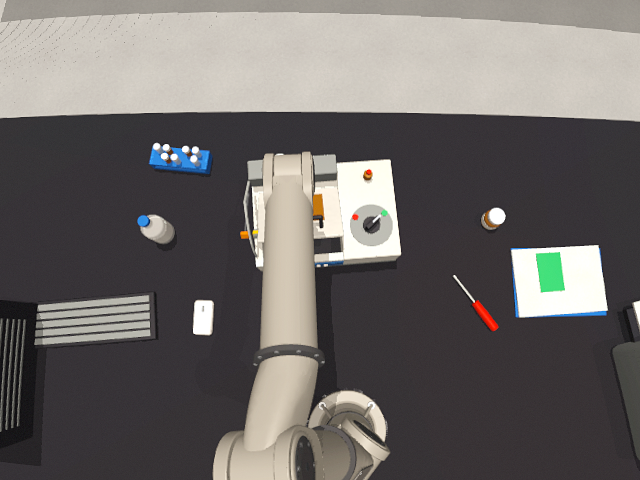

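The bottle, vial, jar, mouse and screwdriver are where they started. The knob pointer at (376,219) faces the green dot at (384,213), and the tab and index are side by side near (250,234). The pose held steady, so I'm handing the job in.

```bash
python3 -c "
from plant import robot
print(robot.finish_job())"
```

```text
the job is handed in; nothing more can be done
None
```

I shut the shutter first with the lid down, then lifted the lid to the index, and handed in at about 10.4 s with the gripper still holding the handle.

- **Shutter:** I turned the knob by about -0.62 rad. It ended at -0.889 rad by the gripper's angle, against the green dot measured at -0.889. The top picture taken after release shows the pointer facing the green dot.
- **Lid:** the tab's edges in the last picture give 0.528–0.535 rad and the index 0.526–0.532. Nothing changed over the last 0.6 s of holding still. The lid first overshot to about 0.55 rad, so I lowered it by about 0.02.
- **Other things on the bench:** the bottle, jar, vial, mouse and screwdriver look unmoved in the last picture. The index reads the same as when I began lifting the lid.

**Checks that disagreed:**
- **Lid angle by arm position:** this came out at 0.548 rad, about 0.02 above the camera reading. I put that down to calibration and hinge-position error, and trusted the direct tab-to-index comparison.
- **Depth at the marks:** single depth readings scattered by several hundredths of a radian, so I did not use them.
- **Arm position before gripping the knob:** the arm read about 7 mm off its target in y. I corrected this before turning the knob, and the side force fell from 9.5 N to about 1 N.

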